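# Gang-clamp the 32 mm pipe sleeves for sawing

## Robot

A 6-joint arm with a two-finger parallel gripper is mounted at the origin on the work surface. World frame = base frame: x ahead of the robot, y to its left, z up, the work surface at z = 0. Lengths are in m, angles in rad, forces in N, time in s.
With the tool pointing down it reaches from about 0.35 to 0.975 m from the base axis. Payload 17.4 kg.
Tool frame: the origin (TCP) lies at the centre of the arm's flange, where the gripper is bolted on; the fingertips stand 173 mm ahead of it and the grasp point (between the pads) lies ahead of it (env.pinch_z is the z of the grasp point in the tool frame, in m); z points along the fingers, y is the line along which they close (so a half turn about z gives the same grasp; the last joint's range is limited). The gripper opens to 85 mm and grips with 20 to 120 N. Pads are 22 mm wide; open, the fingers measure 114 mm over their backs; the gripper's body (76 mm by 85 mm) begins 54 mm behind the grasp point. The pads swing forward as they close: fully open they stand 13 mm farther back than shut.
Start: joints at [-1.311, 0.116, 1.442, -0, 1.584, -0.038], TCP at [0.198, -0.645, 0.405] pointing down, gripper open.
Joint ranges: [-2.83, 2.83], [-0.83, 2.19], [0.07, 2.5], [-1.14, 4.28], [0.01, 3], [-2.97, 2.97]. Speed limits (rad/s): [1.89, 1.89, 2.22, 3.14, 3.14, 3.14].

## Interface

Orientations are given as a unit quaternion [x, y, z, w].
In Python, from cell import readout, vision, env gives the robot as it stands.
- The arm moves only by the tool apply_moves, never from a script. Its argument "series" is one flat list of numbers, 7 for each row, row after row: the shift along the tool's x, y, z in mm, then the turn, a rotation vector about the tool's x, y, z in degrees, then the finger opening in mm, from 0 to 85.4. A call has 1 to 20 rows; each row shifts and turns the commanded pose from where the row before left it, along the tool's axes as they then stand; what a row does not reach is not made up. A row lasts 1/8 s, in which the tool goes at most 62.5 mm and 10.7 degrees, less where a joint would pass 70% of its speed; a pose out of reach is approached as far as the arm can. A call is refused whole if a number of a shift passes 62.5 or a number of a turn 10.7, either way. A call with a gripper value outside its range is refused whole. The fingers move at their own pace and stop on an object; "squeeze" is the grip in N (left out, the last holds). Time passes only in rows, so rows that do not move let the fingers close. It gives the time, the measured TCP pose, the force, the opening and the grip force at its end, in the units of the state.
- readout.get_obs(): the state, without advancing time (a new reading comes with each control period).
- vision.read_camera(name): name is "scene" or "top"; returns a dict with "pixels" (400x640x3 uint8, red, green, blue), "fx", "fy", "cx", "cy" (pixels), "T" (4x4, takes a point from camera to world coordinates). Camera axes: x right, y up, looking along -z (the intrinsics and any distortion apply to the point x, -y, -z); pixel columns grow to the right and rows downward; lengths in m; the calibration is good to about 2 mm. A picture is of the moment at which its call begins. There is no depth.
- env.job_done(): hands the job in; it is judged then, once.
The state is a dict: "time": time; "joints": joint angles; "joint_velocities": joint speeds; "effort": joint torques, N m; "position": TCP position; "tool_rot": TCP orientation; "ft_force": force on the tool from outside, world axes, zero at the start; "ft_torque": the same for the moment, N m; "finger_gap": finger opening in m; "grasp_force": force on a finger pad.
Only numpy, scipy, OpenCV 4.12 (cv2) and the standard library are available. Lean on these libraries where they do the work, as an engineer would, in place of code of your own. Each camera call takes 0.05 s, during which the arm holds its last target. There are 200 camera calls.

## Task

The 32 mm pipe sleeves are to be sawn together: stand every one of them in a row on the bed of the open machine vise, between the jaws, and only then turn the crank clockwise until the moving jaw grips them all firmly against the fixed jaw. Put the look-alike sleeves of the other sizes (25 and 40 mm) in the red crate, and leave the rest of the things on the bench where they are.

Things in the scene. Friction and masses are not known exactly. Their poses are not given: they have to be found in the camera images.
- vise: blue machine vise fixed to the bench. Origin at the centre of its underside on the bench; its x runs along the jaws, its y runs along the screw from the crank side (-y) to the fixed jaw (+y). The flat bed between the jaws is 60 mm above the bench. Body 150 mm in x, from y = -100 to +110 mm; the highest solid part is 90 mm high
- fixed_face (a point): foot of the fixed jaw's clamping face, mid width (vise y = +75 mm, on the bed); the fixed jaw is 150 mm wide and rises 22 mm above the bed
- jaw: moving jaw of the vise, 150 mm wide, steel face, 22 mm tall above the bed (top 82 mm above the bench); origin at the foot of its clamping face, mid width; it slides along the vise's y, moved only by the crank; the distance to fixed_face is the opening between the jaws (66 mm at crank angle 0, 56 to 66 mm at the start)
- crank (a joint): angle of the vise crank in rad: 0 = handle straight up; grows when turned clockwise as seen from the crank side, which closes the jaw 8 mm a turn; limits 0 and 31 rad. Stays where it is left
- crank_axis (a point): point on the crank's turning axis, 78 mm above the bench, level with the middle of the handle; the axis is the vise's y
- crank_pin (a point): middle of the crank's red revolving handle, 14 mm in diameter, 46 mm long, parallel to the vise's y, 40 mm off the crank axis; position = axis + 40 mm x (sin(angle) along vise x, cos(angle) up). Can be pinched from above and carried round the full circle
- crate: open red plastic crate fixed to the bench, outside 260 mm (x) by 170 mm (y), 45 mm tall, walls and floor 5 mm; origin at the centre of its underside
- mat: brown cork mat fixed to the bench, 300 mm (x) by 260 mm (y), 3 mm thick, on which the sleeves stand; origin at the centre of its underside
- mid1: dark blue-grey plastic pipe sleeve with a flush orange end cap, a solid round cylinder 32 mm in diameter and 50 mm tall, standing upright at the start; origin at the centre of its underside, z along its axis. The size wanted in the vise. May be absent.
- mid2: dark blue-grey plastic pipe sleeve with a flush orange end cap, a solid round cylinder 32 mm in diameter and 50 mm tall, standing upright at the start; origin at the centre of its underside, z along its axis. The size wanted in the vise. May be absent.
- mid3: dark blue-grey plastic pipe sleeve with a flush orange end cap, a solid round cylinder 32 mm in diameter and 50 mm tall, standing upright at the start; origin at the centre of its underside, z along its axis. The size wanted in the vise. May be absent.
- small1: dark blue-grey plastic pipe sleeve with a flush orange end cap, a solid round cylinder 25 mm in diameter and 50 mm tall, standing upright at the start; origin at the centre of its underside, z along its axis. Wrong size, belongs in the red crate. May be absent.
- small2: dark blue-grey plastic pipe sleeve with a flush orange end cap, a solid round cylinder 25 mm in diameter and 50 mm tall, standing upright at the start; origin at the centre of its underside, z along its axis. Wrong size, belongs in the red crate. May be absent.
- large1: dark blue-grey plastic pipe sleeve with a flush orange end cap, a solid round cylinder 40 mm in diameter and 50 mm tall, standing upright at the start; origin at the centre of its underside, z along its axis. Wrong size, belongs in the red crate. May be absent.
- large2: dark blue-grey plastic pipe sleeve with a flush orange end cap, a solid round cylinder 40 mm in diameter and 50 mm tall, standing upright at the start; origin at the centre of its underside, z along its axis. Wrong size, belongs in the red crate. May be absent.
- ball_valve: small brass ball valve standing on the mat among the sleeves, 38 mm in diameter, 42 mm tall, red lever to one side up to 75 mm high; not part of the job; origin under its centre
- brass_nipple: brass hexagon nipple standing on the mat among the sleeves, 38 mm wide, 40 mm tall; not part of the job; origin under its centre
- wrench: steel wrench lying behind the vise; not part of the job
- tape_measure: yellow tape measure, 70 x 40 x 65 mm, behind the vise; not part of the job
- thread_tape: white roll of thread tape, 52 mm in diameter, 14 mm tall, behind the vise; not part of the job
Things that resemble listed ones, but are neither listed nor needed, are in the scene too. Leave any pink look-alike of the mid2 alone.

How it is judged:
On the way, in this order (a step that is already met when the one before it is completed fails the run):
1. all the 32 mm sleeves stand upright on the vise bed between the open jaws, let go (x of mid1 in the frame of vise between -0.066 and 0.066 m and y of mid1 in the frame of vise between 0.01 and 0.07 m and z of mid1 in the frame of vise between 0.052 and 0.066 m and angle between each of mid1, mid2, mid3's own z axis and vertical below 0.12 rad and contact force between the fingers and mid1 below 0.3 N and linear speed of each of mid1, mid2, mid3 below 0.03 m/s and x of mid2 in the frame of vise between -0.066 and 0.066 m and y of mid2 in the frame of vise between 0.01 and 0.07 m and z of mid2 in the frame of vise between 0.052 and 0.066 m and contact force between the fingers and mid2 below 0.3 N and x of mid3 in the frame of vise between -0.066 and 0.066 m and y of mid3 in the frame of vise between 0.01 and 0.07 m and z of mid3 in the frame of vise between 0.052 and 0.066 m and contact force between the fingers and mid3 below 0.3 N), for 0.2 s.
2. the moving jaw is cranked onto them: it presses on every one (x of mid1 in the frame of vise between -0.066 and 0.066 m and y of mid1 in the frame of vise between 0.01 and 0.07 m and z of mid1 in the frame of vise between 0.052 and 0.066 m and angle between each of mid1, mid2, mid3's own z axis and vertical below 0.12 rad and contact force between jaw and mid1 above 4 N and x of mid2 in the frame of vise between -0.066 and 0.066 m and y of mid2 in the frame of vise between 0.01 and 0.07 m and z of mid2 in the frame of vise between 0.052 and 0.066 m and contact force between jaw and mid2 above 4 N and x of mid3 in the frame of vise between -0.066 and 0.066 m and y of mid3 in the frame of vise between 0.01 and 0.07 m and z of mid3 in the frame of vise between 0.052 and 0.066 m and contact force between jaw and mid3 above 4 N), for 0.3 s.
At the end, for the whole second after the job is handed in: every 32 mm sleeve upright (0.12 rad) on the vise bed, its axis 9 mm or more inside the jaws' ends, pressed by the moving jaw with over 4 N; every 25 and 40 mm sleeve at rest in the red crate, the centre of its foot inside the walls and under 50 mm above the crate's underside; crank at rest (all of step 2 and x of small1 in the frame of crate between -0.125 and 0.125 m and y of small1 in the frame of crate between -0.08 and 0.08 m and z of small1 in the frame of crate between -0.005 and 0.05 m and linear speed of each of small1, small2, large1, large2 below 0.03 m/s and x of small2 in the frame of crate between -0.125 and 0.125 m and y of small2 in the frame of crate between -0.08 and 0.08 m and z of small2 in the frame of crate between -0.005 and 0.05 m and x of large1 in the frame of crate between -0.125 and 0.125 m and y of large1 in the frame of crate between -0.08 and 0.08 m and z of large1 in the frame of crate between -0.005 and 0.05 m and x of large2 in the frame of crate between -0.125 and 0.125 m and y of large2 in the frame of crate between -0.08 and 0.08 m and z of large2 in the frame of crate between -0.005 and 0.05 m and velocity of joint crank between -0.05 and 0.05 rad/s); the robot touches nothing.
It fails at once if ball valve moved more than 40 mm (distance of ball_valve from where it was at the start of the episode above 0.04 m).
It fails at once if brass nipple moved more than 40 mm (distance of brass_nipple from where it was at the start of the episode above 0.04 m).
It fails at once if wrench moved more than 40 mm (distance of wrench from where it was at the start of the episode above 0.04 m).
It fails at once if tape measure moved more than 40 mm (distance of tape_measure from where it was at the start of the episode above 0.04 m).
It fails at once if thread tape moved more than 40 mm (distance of thread_tape from where it was at the start of the episode above 0.04 m).
Of mid1, mid2, mid3 only 2 to 3 are there at a start; the rules pass over those that are not, and their reading is None.
Of small1, small2, large1, large2 only 2 to 4 are there at a start; the rules pass over those that are not, and their reading is None.
At some moment in a run one of small1, small2, large1, large2 may be knocked a few centimetres aside while the robot is not near it.
Once in a run the grip may slacken for a moment while it holds something.
It also fails if it takes over 210 s, if anything falls off the work surface, if the arm or the gripper's body presses on something with over 40 N, if the wrist force passes 120 N, or if a joint passes its speed limit or range.

## Working session

There is one attempt and no reset: what is moved stays moved. The work goes in short steps, Python scripts to look and compute and a tool call to move; the robot and the scene stay as the last step left them, time stands still between calls to the robot, and variables do not carry over. Pictures are saved under pics/ and viewed, at most 14 in all, crops included, and the job is handed in when it is done.

Besides the shell and the picture viewer there is one more tool, called after ">>>" by a JSON object that holds its "method" and its "body". apply_moves: Moves the arm, as the interface text tells. Its arguments: {"type":"object","properties":{"series":{"type":"array"},"squeeze":{"type":"number"}},"required":["series"]}

```bash
ls; mkdir -p pics; python3 - <<'E'
from cell import readout, vision, env
import cv2,numpy as np
o=readout.get_obs();print(o['time'],o['position'],o['tool_rot'],o['finger_gap'],env.pinch_z)
for n in('scene','top'):
    c=vision.read_camera(n);cv2.imwrite(f'pics/{n}0.png',c['pixels'][:,:,::-1])
    print(n,c['fx'],c['fy'],c['cx'],c['cy'],[k for k in c if k not in('pixels','T')]);print(np.round(c['T'],4))
E
```

```text
pics
0.0 [ 0.19806541 -0.64529646  0.40395853] [ 9.88931697e-01  1.48370296e-01 -5.92628497e-05 -5.91403378e-04] 0.08527480918447872 0.1547
scene 432.02059125690033 432.02059125690033 311.94403956980193 205.98168253759505 ['fx', 'fy', 'cx', 'cy']
[[ 0.2996 -0.7755  0.5557  1.1784]
 [ 0.954   0.2471 -0.1696 -0.1654]
 [-0.0057  0.581   0.8139  0.9426]
 [ 0.      0.      0.      1.    ]]
top 426.97409422622377 426.97409422622377 323.3935721648997 199.58117166835123 ['fx', 'fy', 'cx', 'cy']
[[ 1.190e-02  9.992e-01 -3.710e-02  5.215e-01]
 [-9.999e-01  1.200e-02  1.000e-04  3.300e-03]
 [ 6.000e-04  3.710e-02  9.993e-01  1.269e+00]
 [ 0.000e+00  0.000e+00  0.000e+00  1.000e+00]]
```

View pics/top0.png

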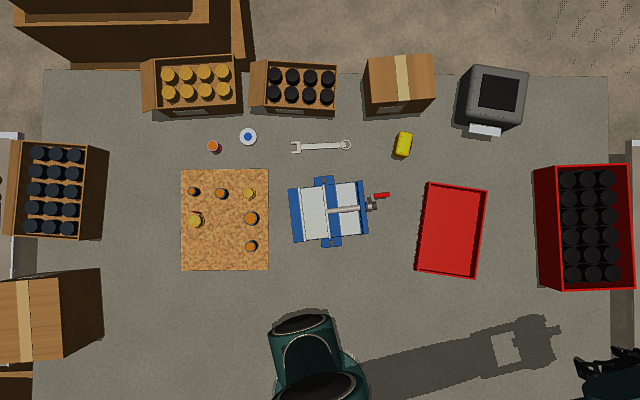

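View pics/scene0.png

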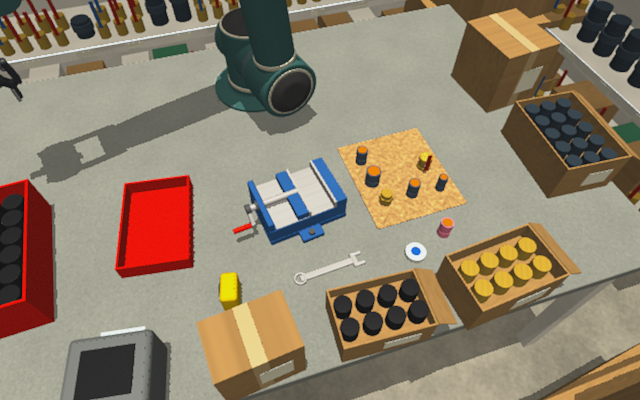

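The top view shows four orange-capped sleeves on the mat, at (193,191), (221,193), (251,218) and (251,246). The brass nipple and valve are at (249,193) and (195,220). The pink look-alike is at (214,146), the vise around (330,210) with its red handle at (381,195), and the crate at (451,230).

```bash
cat > h.py <<'E'
import numpy as np,cv2
from cell import readout,vision,env
def ray(c,u,v,z):
    T=c['T'];d=T[:3,:3]@np.array([(u-c['cx'])/c['fx'],-(v-c['cy'])/c['fy'],-1]);o=T[:3,3]
    return o+d*(z-o[2])/d[2]
def proj(c,p):
    T=c['T'];q=T[:3,:3].T@(np.asarray(p)-T[:3,3]);return np.array([c['cx']+c['fx']*q[0]/-q[2],c['cy']-c['fy']*q[1]/-q[2]])
def caps(c,z,lo=(5,130,120),hi=(20,255,255),amin=15):
    im=cv2.resize(c['pixels'],None,fx=4,fy=4,interpolation=cv2.INTER_CUBIC)
    m=cv2.inRange(cv2.cvtColor(im,cv2.COLOR_RGB2HSV),lo,hi)
    n,l,s,ce=cv2.connectedComponentsWithStats(m);out=[]
    for i in range(1,n):
        if s[i,4]<amin*16:continue
        u,v=(ce[i]+.5)/4-.5
        P=ray(c,u,v,z);e=1e-3*np.eye(3);
        J=np.c_[proj(c,P+e[0])-proj(c,P),proj(c,P+e[1])-proj(c,P)]*1e3
        A=s[i,4]/16/abs(np.linalg.det(J));out.append((round(u,1),round(v,1),*np.round(P[:2],4),round(2e3*np.sqrt(A/np.pi),1)))
    return out
E
python3 - <<'E'
from h import *
for n in('top','scene'):
    c=vision.read_camera(n)
    for r in caps(c,.053): 
        if r[2]>.1 and r[2]<.85: print(n,*r)
    k=c['pixels'][150:290,170:400] if n=='top' else c['pixels'][110:270,220:480]
    cv2.imwrite(f'pics/{n}1.png',cv2.resize(k[:,:,::-1],None,fx=3,fy=3,interpolation=cv2.INTER_CUBIC))
E
```

```text
top 10.4 187.1 0.5915 0.896 91.3
top 53.1 190.8 0.5824 0.7739 107.3
top 212.0 145.1 0.719 0.3239 25.3
top 223.8 220.2 0.5045 0.2856 282.0
top 191.0 190.4 0.5882 0.3809 17.9
top 219.4 192.7 0.5829 0.2999 24.5
top 249.7 217.8 0.5122 0.2123 32.5
top 38.4 233.2 0.4613 0.8116 14.6
top 249.7 246.3 0.4314 0.2108 24.7
top 45.2 318.9 0.2206 0.7834 155.0
top 8.7 323.9 0.2054 0.8857 121.9
scene 589.2 116.6 0.51 0.8972 159.7
scene 399.7 177.8 0.554 0.269 259.1
scene 362.0 149.4 0.4283 0.211 26.5
scene 373.5 170.3 0.5089 0.2128 34.1
scene 443.4 176.3 0.5847 0.3816 19.2
scene 414.6 182.1 0.5794 0.3002 25.9
scene 447.3 221.9 0.718 0.3229 24.5
scene 274.9 325.1 0.8426 -0.1474 115.9
```

View pics/top1.png

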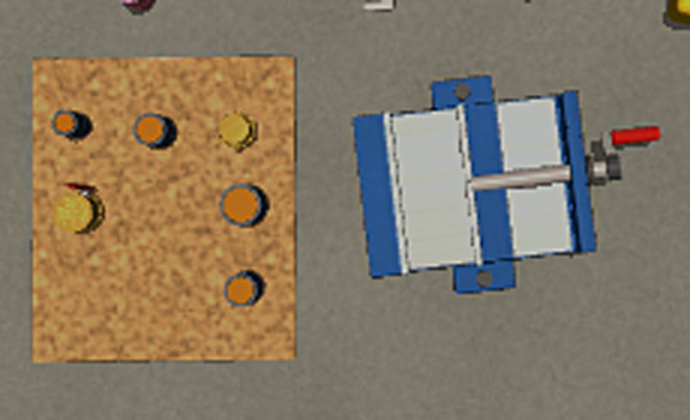

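View pics/scene1.png

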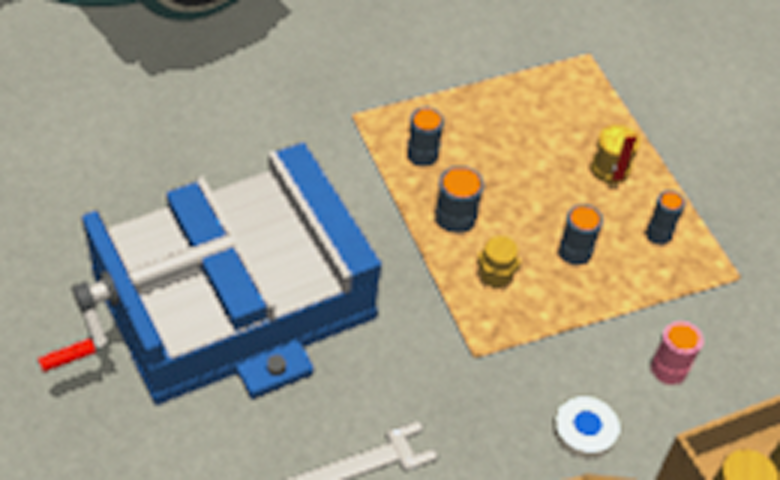

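The crops show small at the top left of the mat, a mid next to it, large at centre right and a mid at the bottom right. Cap diameters of 18, 24.5, 32.5 and 24.7 mm plus a rim of about 7.5 mm give 25, 32, 40 and 32 mm. The vise is seen clearly from both cameras.

```bash
python3 - <<'E'
from h import *
from scipy.optimize import least_squares
T=vision.read_camera('top');S=vision.read_camera('scene')
t=lambda x,y:((x+.5)/3-.5+170,(y+.5)/3-.5+150)
s=lambda x,y:((x+.5)/3-.5+220,(y+.5)/3-.5+110)
J=.082
obs=[(T,t(354,117),(75,110,J)),(T,t(372,277),(-75,110,J)),(T,t(387,113),(75,77,J)),(T,t(405,273),(-75,77,J)),
(S,s(304,144),(-75,110,J)),(S,s(380,265),(75,110,J)),(S,s(349,287),(75,75,J)),(S,s(272,153),(-75,75,J))]
for c,uv,m in obs: print(np.round(ray(c,*uv,J),4),m)
# moving jaw: light face edge
for c,uv in [(T,t(463,107)),(T,t(482,265)),(S,s(202,180)),(S,s(272,312))]: print('jaw',np.round(ray(c,*uv,J),4))
def tri(a,b):
    f=lambda P:np.r_[proj(T,P)-a,proj(S,P)-b];r=least_squares(f,[.5,-.1,.08]);return r.x,abs(r.fun).max()
for c,uv,n in((T,None,'T'),(S,None,'S')):
    h=cv2.cvtColor(c['pixels'],cv2.COLOR_RGB2HSV);m=((h[...,0]<5)|(h[...,0]>175))&(h[...,1]>150)&(h[...,2]>60)
    k,l,st,ce=cv2.connectedComponentsWithStats(m.astype(np.uint8))
    for i in range(1,k):
        if st[i,4]>15:print(n,np.round(ce[i],1),st[i])
print('hub end tri',tri(t(597,168),s(90,294)),tri(t(615,166),s(90,294)))
def corner(c,pts):
    for p in pts: print('crate',np.round(ray(c,*p,.045),4))
corner(T,[(428,182),(488,190),(476,279),(414,271)])
E
```

```text
[0.5948 0.103  0.082 ] (75, 110, 0.082)
[0.447  0.0841 0.082 ] (-75, 110, 0.082)
[0.5989 0.0724 0.082 ] (75, 77, 0.082)
[0.451  0.0537 0.082 ] (-75, 77, 0.082)
[0.4475 0.0842 0.082 ] (-75, 110, 0.082)
[0.5935 0.1025 0.082 ] (75, 110, 0.082)
[0.6069 0.0707 0.082 ] (75, 75, 0.082)
[0.449  0.0541 0.082 ] (-75, 75, 0.082)
jaw [0.6053 0.0019 0.082 ]
jaw [ 0.4592 -0.0174  0.082 ]
jaw [ 0.4602 -0.0131  0.082 ]
jaw [0.6114 0.0034 0.082 ]
T [593.8 226.1] [ 554  162   83  130 1186]
T [547.2 173.8] [542 169  11   9  33]
T [617.8 223.9] [602 168  26 116 324]
T [549.6 181. ] [546 178   7   7  21]
T [449.9 230.2] [ 415  182   73   98 5092]
T [545.2 223.6] [535 185  21  83 498]
T [381.6 194.7] [374 192  16   6  74]
T [551.5 242.2] [548 238   8  10  27]
T [551.1 278.2] [545 272  14  15  51]
T [588.8 283.2] [566 282  47   4  72]
S [33.5  9.7] [27  0 15 22 65]
S [52.7  8.5] [47  0 13 19 54]
S [113.6  11.6] [108   0  12  25  54]
S [115.4   4. ] [113   0   6   9  20]
S [132.    7.6] [128   0   9  21  66]
S [568.5   8. ] [564   0  10  17  42]
S [49.8 21.3] [43  9 16 26 75]
S [17.6 17.1] [13 11 11 14 40]
S [30.7 24.4] [23 12 17 26 76]
S [11.6 27.8] [ 3 15 19 27 79]
S [562.1  77.6] [557  70  11  16  36]
S [603.  110.8] [600 107   7   8  23]
S [427.6 162.5] [425 156   7  14  36]
S [155.4 226.6] [ 115  175   79  103 6816]
S [ 31.  264.2] [   0  179   54  160 5087]
S [634.4 191.3] [629 185  11  13  41]
S [242.2 227.8] [233 223  19  11  93]
hub end tri (array([ 0.54914473, -0.12843602,  0.08000885]), np.float64(1.8937594825713973)) (array([ 0.55276534, -0.135385  ,  0.0875456 ]), np.float64(1.2835147227061157))
crate [ 0.6211 -0.2968  0.045 ]
crate [ 0.6001 -0.4692  0.045 ]
crate [ 0.3457 -0.4344  0.045 ]
crate [ 0.3663 -0.2576  0.045 ]
```

>>> {"method": "apply_moves", "body": {"series": [0,0,0,0,0,-10,55,0,0,0,0,0,-10,55,0,0,0,0,0,-10,55,0,0,0,0,0,-10,55,0,0,0,0,0,-10,55,0,0,0,0,0,-10,55,0,0,0,0,0,-10,55,0,0,0,0,0,-10,55], "squeeze": 40}}

```text
time: 1.3
position: [0.198, -0.6453, 0.4046]
tool_rot: [0.66, 0.751, 0.0, -0.0]
ft_force: [-0.6, 0.4, 0.4]
finger_gap: 0.0551
grasp_force: 0.0
```

>>> {"method": "apply_moves", "body": {"series": [44.5,24.8,0,0,0,0,55,44.5,24.8,0,0,0,0,55,44.5,24.8,0,0,0,0,55,44.5,24.8,0,0,0,0,55,44.5,24.8,0,0,0,0,55,44.5,24.8,0,0,0,0,55,44.5,24.8,0,0,0,0,55,44.5,24.8,0,0,0,0,55,44.5,24.8,0,0,0,0,55,44.5,24.8,0,0,0,0,55,44.5,24.8,0,0,0,0,55,44.5,24.8,0,0,0,0,55,44.5,24.8,0,0,0,0,55,44.5,24.8,0,0,0,0,55,44.5,24.8,0,0,0,0,55,44.5,24.8,0,0,0,0,55,44.5,24.8,0,0,0,0,55,44.5,24.8,0,0,0,0,55,44.5,24.8,0,0,0,0,55,44.5,24.8,0,0,0,0,55]}}

```text
time: 3.8
position: [0.5812, 0.3007, 0.4046]
tool_rot: [0.662, 0.749, 0.0, 0.0]
ft_force: [0.8, -0.7, 0.8]
finger_gap: 0.055
grasp_force: 0.0
```

```bash
cat >> h.py <<'E'
def go(x,y,z=None):
    o=readout.get_obs();q=o['tool_rot'];from scipy.spatial.transform import Rotation as R
    p=o['position'];d=np.array([x,y,p[2] if z is None else z])-p
    M=R.from_quat(q).as_matrix();print('yaw',round(np.degrees(np.arctan2(M[1,0],M[0,0])),2),'tilt',np.round(M[:2,2],4),'p',np.round(p,4),'tool mm',np.round(1e3*M.T@d,1))
E
python3 - <<'E'
from h import *
from scipy.optimize import least_squares
go(.5812,.3,.188)
T=vision.read_camera('top');S=vision.read_camera('scene')
r=least_squares(lambda P:np.r_[proj(T,P)-[381.6,194.7],proj(S,P)-[242.2,227.8]],[.5,-.1,.08]);print(r.x,r.fun)
a=np.radians(7.15);X=np.array([np.cos(a),np.sin(a)]);Y=np.array([-X[1],X[0]]);o=np.array([.5345,-.0157]);d=r.x[:2]-o
print('pin in vise',d@X,d@Y,r.x[2])
E
```

```text
yaw 97.07 tilt [ 0.0001 -0.    ] p [0.5812 0.3007 0.4046] tool mm [-6.000e-01 -1.000e-01  2.166e+02]
[ 0.5825554  -0.16223882  0.0542027 ] [-0.08690253 -0.01750734 -0.07561252  0.00173212]
pin in vise 0.029442403234307763 -0.15138062029742633 0.054202697110666026
```

>>> {"method": "apply_moves", "body": {"series": [-0.6,0,50,0,0,0,55,0,0,50,0,0,0,55,0,0,50,0,0,0,55,0,0,36,0,0,0,55,0,0,20,0,0,0,55,0,0,10.6,0,0,0,55,0,0,0,0,0,0,55,0,0,0,0,0,0,20,0,0,0,0,0,0,20,0,0,0,0,0,0,20,0,0,0,0,0,0,20,0,0,0,0,0,0,20]}}

```text
time: 5.4
position: [0.5813, 0.2985, 0.1897]
tool_rot: [0.662, 0.749, 0.001, 0.0]
ft_force: [0.3, -0.6, 7.0]
finger_gap: 0.0312
grasp_force: 39.4
```

>>> {"method": "apply_moves", "body": {"series": [0,0,-20,0,0,0,20,0,0,-40,0,0,0,20,0,0,-40,0,0,0,20,0,0,-30,0,0,0,20,-32.5,-6.4,0,0,0,0,20,-32.5,-6.4,0,0,0,0,20,-32.5,-6.4,0,0,0,0,20,-32.5,-6.4,0,0,0,0,20,-32.5,-6.4,0,0,0,0,20,-32.5,-6.4,0,0,0,0,20,-32.5,-6.4,0,0,0,0,20,-32.5,-6.4,0,0,0,0,20,0,0,0,0,0,0,20,0,0,0,0,0,0,20]}}

```text
time: 7.15
position: [0.562, 0.0343, 0.3191]
tool_rot: [0.662, 0.749, 0.0, 0.0]
ft_force: [0.4, 0.0, -1.5]
finger_gap: 0.031
grasp_force: 39.7
```

```bash
python3 - <<'E'
from h import *
go(.5625,.0341,.2477)
c=vision.read_camera('scene');o=readout.get_obs();print(o['finger_gap'],o['grasp_force'])
cv2.imwrite('pics/a.png',cv2.resize(c['pixels'][60:270,220:480,::-1],None,fx=2.5,fy=2.5,interpolation=cv2.INTER_CUBIC))
E
```

```text
yaw 97.05 tilt [0.001  0.0002] p [0.562  0.0343 0.3191] tool mm [-0.2  0.4 71.4]
0.03087504266079431 39.710211753845215
```

View pics/a.png

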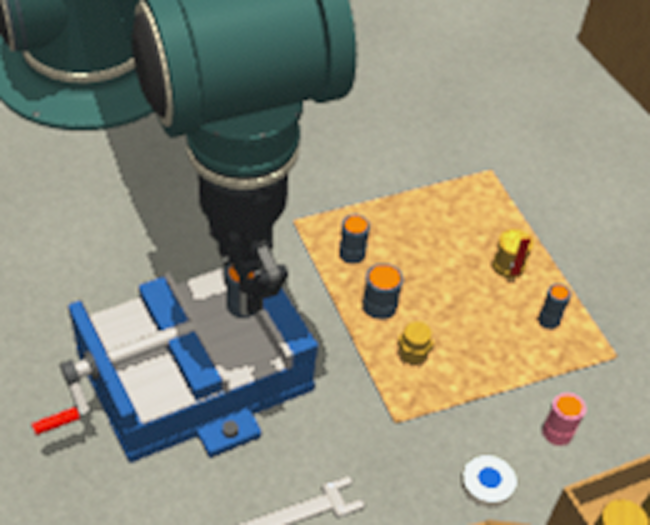

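The sleeve hangs upright in the gripper over the vise. The other sleeves are where they were.

>>> {"method": "apply_moves", "body": {"series": [0,0,25,0,0,0,20,0,0,25,0,0,0,20,0,0,12,0,0,0,20,0,0,6,0,0,0,20,0,0,3,0,0,0,20,0,0,0,0,0,0,20,0,0,0,0,0,0,20]}}

```text
time: 8.07
position: [0.5622, 0.034, 0.2477]
tool_rot: [0.662, 0.749, 0.0, 0.0]
ft_force: [0.5, -0.7, -1.3]
finger_gap: 0.0314
grasp_force: 39.7
```

>>> {"method": "apply_moves", "body": {"series": [0,0,1,0,0,0,20,0,0,0,0,0,0,36,0,0,0,0,0,0,46,0,0,0,0,0,0,46,0,0,-15,0,0,0,46,0,0,-35,0,0,0,46,0,0,-35,0,0,0,46,24,-13.7,0,0,0,0,50,24,-13.7,0,0,0,0,50,24,-13.7,0,0,0,0,50,24,-13.7,0,0,0,0,50,24,-13.7,0,0,0,0,50,24,-13.7,0,0,0,0,50,24,-13.7,0,0,0,0,50,24,-13.7,0,0,0,0,50,0,0,0,0,0,0,50,0,0,0,0,0,0,50]}}

```text
time: 10.2
position: [0.4298, 0.2109, 0.3319]
tool_rot: [0.662, 0.749, 0.0, 0.0]
ft_force: [-0.4, 0.3, -0.3]
finger_gap: 0.0501
grasp_force: 0.0
```

```bash
python3 - <<'E'
from h import *
go(.430,.211,.1895)
c=vision.read_camera('scene')
print(caps(c,.053)[:8],[r for r in caps(c,.110) if r[3]<.1])
cv2.imwrite('pics/b.png',cv2.resize(c['pixels'][110:270,220:480,::-1],None,fx=3,fy=3,interpolation=cv2.INTER_CUBIC))
E
```

```text
yaw 97.08 tilt [0.0009 0.0002] p [0.4298 0.2109 0.3319] tool mm [1.000e-01 0.000e+00 1.424e+02]
[(np.float64(428.2), np.float64(3.1), np.float64(-0.1978), np.float64(0.7239), np.float64(50.2)), (np.float64(576.7), np.float64(11.5), np.float64(0.0245), np.float64(1.2194), np.float64(47.3)), (np.float64(529.7), np.float64(27.1), np.float64(0.0579), np.float64(0.9969), np.float64(178.2)), (np.float64(550.6), np.float64(14.1), np.float64(0.0096), np.float64(1.1179), np.float64(26.1)), (np.float64(498.7), np.float64(36.9), np.float64(0.0764), np.float64(0.8597), np.float64(168.4)), (np.float64(84.6), np.float64(67.0), np.float64(-0.1941), np.float64(-0.5261), np.float64(74.9)), (np.float64(589.2), np.float64(116.5), np.float64(0.5099), np.float64(0.8974), np.float64(159.8)), (np.float64(400.1), np.float64(178.1), np.float64(0.5554), np.float64(0.2697), np.float64(263.9))] [(np.float64(84.6), np.float64(67.0), np.float64(-0.1062), np.float64(-0.503), np.float64(70.1)), (np.float64(316.5), np.float64(187.8), np.float64(0.5612), np.float64(0.0351), np.float64(25.8)), (np.float64(397.0), np.float64(309.3), np.float64(0.9068), np.float64(0.095), np.float64(123.4)), (np.float64(274.9), np.float64(325.1), np.float64(0.8641), np.float64(-0.1486), np.float64(108.4)), (np.float64(223.2), np.float64(346.3), np.float64(0.8747), np.float64(-0.254), np.float64(108.5))]
```

View pics/b.png

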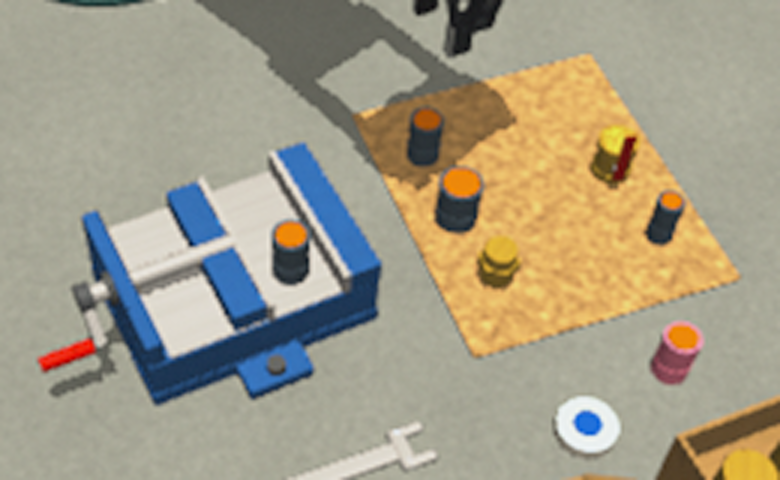

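Mid A stands upright on the bed at about (290,255) in the crop. The next one is mid B at (425,135).

>>> {"method": "apply_moves", "body": {"series": [0,0,45,0,0,0,50,0,0,45,0,0,0,50,0,0,30,0,0,0,50,0,0,15,0,0,0,50,0,0,7.4,0,0,0,50,0,0,0,0,0,0,50,0,0,0,0,0,0,20,0,0,0,0,0,0,20,0,0,0,0,0,0,20,0,0,0,0,0,0,20,0,0,0,0,0,0,20]}}

```text
time: 11.62
position: [0.43, 0.2112, 0.1899]
tool_rot: [0.662, 0.749, 0.001, 0.0]
ft_force: [-0.2, -1.2, 6.2]
finger_gap: 0.0313
grasp_force: 39.5
```

>>> {"method": "apply_moves", "body": {"series": [0,0,-20,0,0,0,20,0,0,-40,0,0,0,20,0,0,-40,0,0,0,20,0,0,-30,0,0,0,20,-24,5.2,0,0,0,0,20,-24,5.2,0,0,0,0,20,-24,5.2,0,0,0,0,20,-24,5.2,0,0,0,0,20,-24,5.2,0,0,0,0,20,-24,5.2,0,0,0,0,20,-24,5.2,0,0,0,0,20,-24,5.2,0,0,0,0,20,0,0,0,0,0,0,20,0,0,0,0,0,0,20]}}

```text
time: 13.38
position: [0.4945, 0.0259, 0.3189]
tool_rot: [0.662, 0.749, 0.0, -0.0]
ft_force: [1.0, -0.3, -1.7]
finger_gap: 0.0314
grasp_force: 39.7
```

```bash
python3 - <<'E'
from h import *
go(.4951,.0257,.248)
c=vision.read_camera('top');print([r for r in caps(c,.110) if -.1<r[3]<.5 and r[4]<60])
c=vision.read_camera('scene');print([r for r in caps(c,.110) if -.1<r[3]<.5 and r[4]<60])
E
```

```text
yaw 97.05 tilt [0.0001 0.0002] p [0.4945 0.0259 0.3189] tool mm [-0.3  0.6 70.9]
[(np.float64(212.0), np.float64(145.1), np.float64(0.7097), np.float64(0.3089), np.float64(24.1)), (np.float64(191.0), np.float64(190.5), np.float64(0.5851), np.float64(0.3632), np.float64(17.1)), (np.float64(311.6), np.float64(197.4), np.float64(0.5702), np.float64(0.0352), np.float64(15.2)), (np.float64(249.7), np.float64(217.8), np.float64(0.5127), np.float64(0.2025), np.float64(31.1))]
[(np.float64(340.6), np.float64(17.1), np.float64(-0.1214), np.float64(0.3413), np.float64(59.4)), (np.float64(300.9), np.float64(149.6), np.float64(0.4287), np.float64(0.0347), np.float64(13.9)), (np.float64(373.5), np.float64(170.3), np.float64(0.5518), np.float64(0.1886), np.float64(31.9)), (np.float64(443.4), np.float64(176.4), np.float64(0.6228), np.float64(0.3465), np.float64(17.9)), (np.float64(316.5), np.float64(187.7), np.float64(0.561), np.float64(0.0351), np.float64(26.0)), (np.float64(447.3), np.float64(221.9), np.float64(0.7475), np.float64(0.2916), np.float64(22.9)), (np.float64(399.8), np.float64(296.1), np.float64(0.8822), np.float64(0.1121), np.float64(35.2))]
```

>>> {"method": "apply_moves", "body": {"series": [0,0.5,25,0,0,0,20,0,0,25,0,0,0,20,0,0,12,0,0,0,20,0,0,6,0,0,0,20,0,0,4,0,0,0,20,0,0,0,0,0,0,20,0,0,0,0,0,0,36,0,0,0,0,0,0,45,0,0,0,0,0,0,45,0,0,-15,0,0,0,45,0,0,-35,0,0,0,45,0,0,-35,0,0,0,45]}}

```text
time: 14.98
position: [0.495, 0.0257, 0.3338]
tool_rot: [0.662, 0.749, 0.0, 0.0]
ft_force: [0.2, -0.0, 0.4]
finger_gap: 0.045
grasp_force: 0.0
```

>>> {"method": "apply_moves", "body": {"series": [22.9,4.8,0,0,0,0,54,22.9,4.8,0,0,0,0,54,22.9,4.8,0,0,0,0,54,22.9,4.8,0,0,0,0,54,22.9,4.8,0,0,0,0,54,22.9,4.8,0,0,0,0,54,22.9,4.8,0,0,0,0,54,22.9,4.8,0,0,0,0,54,0,0,0,0,0,0,54,0,0,0,0,0,0,54]}}

```text
time: 16.23
position: [0.5106, 0.2119, 0.3323]
tool_rot: [0.662, 0.749, 0.0, 0.0]
ft_force: [0.2, 0.1, 0.1]
finger_gap: 0.0535
grasp_force: 0.0
```

```bash
python3 - <<'E'
from h import *
go(.5105,.2125,.1895)
c=vision.read_camera('scene');print([r[:5] for r in caps(c,.110) if -.1<r[3]<.1 and r[4]<60])
print([r for r in caps(c,.053) if .1<r[3]<.5 and r[4]<60])
E
```

```text
yaw 97.07 tilt [ 0.0004 -0.    ] p [0.5106 0.2119 0.3323] tool mm [ 6.000e-01 -1.000e-01  1.428e+02]
[(np.float64(304.6), np.float64(168.8), np.float64(0.4943), np.float64(0.0251), np.float64(25.7)), (np.float64(316.5), np.float64(187.8), np.float64(0.5612), np.float64(0.0351), np.float64(25.8))]
[(np.float64(373.5), np.float64(170.3), np.float64(0.5089), np.float64(0.2128), np.float64(33.6)), (np.float64(443.4), np.float64(176.3), np.float64(0.5847), np.float64(0.3815), np.float64(19.2)), (np.float64(447.3), np.float64(221.9), np.float64(0.718), np.float64(0.3229), np.float64(24.5)), (np.float64(399.7), np.float64(296.1), np.float64(0.8619), np.float64(0.1311), np.float64(37.7))]
```

Both mids stand in the vise, and the large sleeve is still where it was. I'll grip it next.

>>> {"method": "apply_moves", "body": {"series": [0.6,0,45,0,0,0,54,0,0,45,0,0,0,54,0,0,30,0,0,0,54,0,0,15,0,0,0,54,0,0,7.8,0,0,0,54,0,0,0,0,0,0,54,0,0,0,0,0,0,28,0,0,0,0,0,0,28,0,0,0,0,0,0,28,0,0,0,0,0,0,28,0,0,-20,0,0,0,28,0,0,-40,0,0,0,28,0,0,-40,0,0,0,28,0,0,-40,0,0,0,28,0,0,-20,0,0,0,28]}}

```text
time: 18.15
position: [0.5105, 0.2128, 0.3524]
tool_rot: [0.662, 0.749, 0.002, 0.001]
ft_force: [-0.1, -0.2, -0.4]
finger_gap: 0.0389
grasp_force: 40.4
```

```bash
python3 - <<'E'
from h import *
go(.54,-.37,.35)
E
```

```text
yaw 97.07 tilt [0.0033 0.0013] p [0.5105 0.2128 0.3524] tool mm [-582.1  -42.4    1.7]
```

>>> {"method": "apply_moves", "body": {"series": [-30,-3,0,0,0,0,28,-48,-3.5,0,0,0,0,28,-48,-3.5,0,0,0,0,28,-48,-3.5,0,0,0,0,28,-48,-3.5,0,0,0,0,28,-48,-3.5,0,0,0,0,28,-48,-3.5,0,0,0,0,28,-48,-3.5,0,0,0,0,28,-48,-3.5,0,0,0,0,28,-48,-3.5,0,0,0,0,28,-48,-3.5,0,0,0,0,28,-48,-3.5,0,0,0,0,28,-24,-1,0,0,0,0,28,0,0,0,0,0,0,28,0,0,40,0,0,0,28,0,0,40,0,0,0,28]}}

```text
time: 20.15
position: [0.5401, -0.3687, 0.2684]
tool_rot: [0.662, 0.75, 0.0, 0.0]
ft_force: [-0.3, -0.6, -1.4]
finger_gap: 0.0389
grasp_force: 40.4
```

>>> {"method": "apply_moves", "body": {"series": [0,0,35,0,0,0,28,0,0,25,0,0,0,28,0,0,13,0,0,0,28,0,0,3,0,0,0,28,0,0,0,0,0,0,28,0,0,0,0,0,0,46,0,0,0,0,0,0,55,0,0,0,0,0,0,55,0,0,-20,0,0,0,55,0,0,-50,0,0,0,55,0,0,-50,0,0,0,55,0,0,-36,0,0,0,50,0,0,0,0,0,0,50]}}

```text
time: 21.78
position: [0.54, -0.37, 0.3542]
tool_rot: [0.662, 0.749, 0.0, 0.003]
ft_force: [0.7, 0.1, -0.1]
finger_gap: 0.0498
grasp_force: 0.0
```

```bash
python3 - <<'E'
from h import *
go(.5865,.3812,.35)
c=vision.read_camera('top');print([r for r in caps(c,.053) if .1<r[3]<.5 and r[4]<60])
c=vision.read_camera('scene');print([r for r in caps(c,.053) if .1<r[3]<.5 and r[4]<60])
E
```

```text
yaw 97.06 tilt [ 0.0051 -0.0038] p [ 0.54   -0.37    0.3542] tool mm [739.8 138.4   1.5]
[(np.float64(212.0), np.float64(145.1), np.float64(0.7189), np.float64(0.3239), np.float64(25.3)), (np.float64(191.0), np.float64(190.5), np.float64(0.5881), np.float64(0.381), np.float64(18.1))]
[(np.float64(443.4), np.float64(176.3), np.float64(0.5848), np.float64(0.3816), np.float64(19.2)), (np.float64(447.3), np.float64(221.9), np.float64(0.718), np.float64(0.3229), np.float64(24.3)), (np.float64(399.7), np.float64(296.0), np.float64(0.8618), np.float64(0.1311), np.float64(38.0))]
```

>>> {"method": "apply_moves", "body": {"series": [46.2,8.7,0,0,0,0,48,46.2,8.7,0,0,0,0,48,46.2,8.7,0,0,0,0,48,46.2,8.7,0,0,0,0,48,46.2,8.7,0,0,0,0,48,46.2,8.7,0,0,0,0,48,46.2,8.7,0,0,0,0,48,46.2,8.7,0,0,0,0,48,46.2,8.7,0,0,0,0,48,46.2,8.7,0,0,0,0,48,46.2,8.7,0,0,0,0,48,46.2,8.6,0,0,0,0,48,46.2,8.6,0,0,0,0,48,46.2,8.6,0,0,0,0,48,46.2,8.6,0,0,0,0,48,46.2,8.6,0,0,0,0,48,0,0,0,0,0,0,48,0,0,0,0,0,0,48]}}

```text
time: 24.12
position: [0.5866, 0.3805, 0.3478]
tool_rot: [0.662, 0.749, -0.001, -0.0]
ft_force: [-0.4, 0.5, 0.7]
finger_gap: 0.0479
grasp_force: 0.0
```

```bash
python3 - <<'E'
from h import *
go(.5865,.3812,.1895)
c=vision.read_camera('top');print([r for r in caps(c,.053) if  r[4]<60 and .3<r[2]<.7])
c=vision.read_camera('scene');print([r for r in caps(c,.053) if .1<r[3]<.5 and r[4]<60])
E
```

```text
yaw 97.08 tilt [-0.0014 -0.0011] p [0.5866 0.3805 0.3478] tool mm [  0.9   0.2 158.3]
[(np.float64(51.7), np.float64(181.0), np.float64(0.6106), np.float64(0.7789), np.float64(39.4)), (np.float64(194.9), np.float64(184.8), np.float64(0.6046), np.float64(0.3701), np.float64(14.4)), (np.float64(188.6), np.float64(194.6), np.float64(0.5764), np.float64(0.3876), np.float64(16.3)), (np.float64(191.0), np.float64(190.5), np.float64(0.5882), np.float64(0.3808), np.float64(16.3)), (np.float64(208.7), np.float64(191.8), np.float64(0.585), np.float64(0.3304), np.float64(13.9)), (np.float64(54.5), np.float64(199.4), np.float64(0.558), np.float64(0.7691), np.float64(43.5)), (np.float64(311.5), np.float64(199.7), np.float64(0.5659), np.float64(0.037), np.float64(26.0)), (np.float64(188.6), np.float64(202.6), np.float64(0.5534), np.float64(0.3871), np.float64(20.3)), (np.float64(198.2), np.float64(198.3), np.float64(0.566), np.float64(0.3598), np.float64(17.3)), (np.float64(208.3), np.float64(198.9), np.float64(0.5646), np.float64(0.331), np.float64(13.6)), (np.float64(454.6), np.float64(209.8), n
[... 823 characters left out ...]
float64(15.8)), (np.float64(208.6), np.float64(250.2), np.float64(0.4189), np.float64(0.327), np.float64(14.7)), (np.float64(209.6), np.float64(258.8), np.float64(0.3949), np.float64(0.3237), np.float64(18.1)), (np.float64(242.1), np.float64(266.1), np.float64(0.3754), np.float64(0.2311), np.float64(17.1)), (np.float64(214.6), np.float64(267.1), np.float64(0.3717), np.float64(0.3091), np.float64(13.9))]
[(np.float64(443.5), np.float64(176.4), np.float64(0.5848), np.float64(0.3816), np.float64(18.8)), (np.float64(447.3), np.float64(221.9), np.float64(0.718), np.float64(0.3229), np.float64(24.5)), (np.float64(399.7), np.float64(296.0), np.float64(0.8619), np.float64(0.1311), np.float64(37.7))]
```

>>> {"method": "apply_moves", "body": {"series": [0.8,0,50,0,0,0,48,0,0,50,0,0,0,48,0,0,35,0,0,0,48,0,0,15,0,0,0,48,0,0,8.2,0,0,0,48,0,0,0,0,0,0,48,0,0,0,0,0,0,14,0,0,0,0,0,0,14,0,0,0,0,0,0,14,0,0,0,0,0,0,14,0,0,-20,0,0,0,14,0,0,-40,0,0,0,14,0,0,-40,0,0,0,14,0,0,-40,0,0,0,14,0,0,-20,0,0,0,14]}}

```text
time: 26.1
position: [0.5865, 0.3814, 0.3546]
tool_rot: [0.662, 0.749, 0.002, 0.001]
ft_force: [0.4, -0.3, -1.2]
finger_gap: 0.024
grasp_force: 39.3
```

```bash
python3 - <<'E'
from h import *
go(.43,-.357,.35)
E
```

```text
yaw 97.07 tilt [0.0032 0.002 ] p [0.5865 0.3814 0.3546] tool mm [-713.6 -246.2    2.6]
```

>>> {"method": "apply_moves", "body": {"series": [-39.6,-13.7,0,0,0,0,14,-39.6,-13.7,0,0,0,0,14,-39.6,-13.7,0,0,0,0,14,-39.6,-13.7,0,0,0,0,14,-39.6,-13.7,0,0,0,0,14,-39.6,-13.7,0,0,0,0,14,-39.6,-13.7,0,0,0,0,14,-39.6,-13.7,0,0,0,0,14,-39.6,-13.7,0,0,0,0,14,-39.6,-13.7,0,0,0,0,14,-39.6,-13.7,0,0,0,0,14,-39.6,-13.7,0,0,0,0,14,-39.6,-13.7,0,0,0,0,14,-39.6,-13.7,0,0,0,0,14,-39.6,-13.7,0,0,0,0,14,-39.6,-13.7,0,0,0,0,14,-39.6,-13.7,0,0,0,0,14,-39.6,-13.7,0,0,0,0,14,0,0,0,0,0,0,14,0,0,0,0,0,0,14]}}

```text
time: 28.6
position: [0.4295, -0.356, 0.3504]
tool_rot: [0.662, 0.749, 0.0, -0.0]
ft_force: [-0.4, -0.2, -0.0]
finger_gap: 0.0239
grasp_force: 39.4
```

>>> {"method": "apply_moves", "body": {"series": [0,0,45,0,0,0,14,0,0,45,0,0,0,14,0,0,40,0,0,0,14,0,0,18,0,0,0,14,0,0,7,0,0,0,14,0,0,0,0,0,0,14,0,0,0,0,0,0,30,0,0,0,0,0,0,40,0,0,0,0,0,0,40,0,0,-20,0,0,0,40,0,0,-50,0,0,0,40,0,0,-50,0,0,0,40,0,0,-30,0,0,0,40,0,0,0,0,0,0,40]}}

```text
time: 30.35
position: [0.4296, -0.3563, 0.35]
tool_rot: [0.662, 0.749, -0.0, 0.003]
ft_force: [-0.2, 0.2, -0.5]
finger_gap: 0.0398
grasp_force: 0.0
```

```bash
python3 - <<'E'
from h import *
go(.5826,-.1622,.30)
c=vision.read_camera('top');print([r for r in caps(c,.055) if  r[4]<60 and .3<r[2]<.7 and r[3]<.15])
cv2.imwrite('pics/c.png',cv2.resize(c['pixels'][150:300,270:500,::-1],None,fx=3,fy=3,interpolation=cv2.INTER_CUBIC))
E
```

```text
yaw 97.06 tilt [ 0.004  -0.0036] p [ 0.4296 -0.3563  0.35  ] tool mm [174.  175.5  49.9]
[(np.float64(311.5), np.float64(199.7), np.float64(0.5658), np.float64(0.0369), np.float64(25.9)), (np.float64(454.5), np.float64(209.8), np.float64(0.542), np.float64(-0.3701), np.float64(32.8)), (np.float64(314.9), np.float64(224.4), np.float64(0.4958), np.float64(0.0264), np.float64(26.3)), (np.float64(449.6), np.float64(248.6), np.float64(0.4318), np.float64(-0.3562), np.float64(15.6))]
```

View pics/c.png

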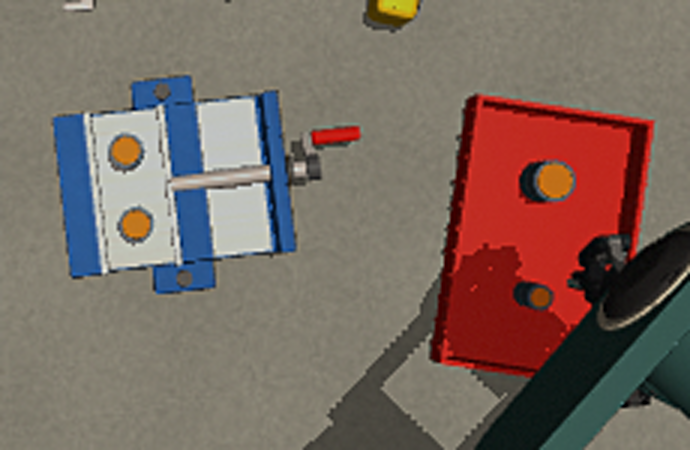

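The vise holds both mids at crop positions (126,152) and (135,224). The crate holds the large at (552,181) and the small at (540,297). I'll go to the crank handle at (336,134).

>>> {"method": "apply_moves", "body": {"series": [28.5,29.3,0,0,0,0,28,28.5,29.3,0,0,0,0,28,28.5,29.3,0,0,0,0,28,28.5,29.3,0,0,0,0,28,28.5,29.3,0,0,0,0,28,28.5,29.3,0,0,0,0,28,0,0,30,0,0,0,28,0,0,20,0,0,0,28,0,0,0,0,0,0,28,0,0,0,0,0,0,28]}}

```text
time: 31.65
position: [0.5829, -0.1654, 0.2966]
tool_rot: [0.662, 0.749, 0.0, 0.0]
ft_force: [0.1, -0.3, 0.6]
finger_gap: 0.028
grasp_force: 0.0
```

```bash
python3 - <<'E'
from h import *
go(.5830,-.1652,.212)
c=vision.read_camera('scene')
cv2.imwrite('pics/d.png',cv2.resize(c['pixels'][100:270,180:380,::-1],None,fx=3.5,fy=3.5,interpolation=cv2.INTER_CUBIC))
E
```

```text
yaw 97.02 tilt [ 0.0007 -0.0003] p [ 0.5829 -0.1654  0.2966] tool mm [ 0.2  0.  84.6]
```

View pics/d.png

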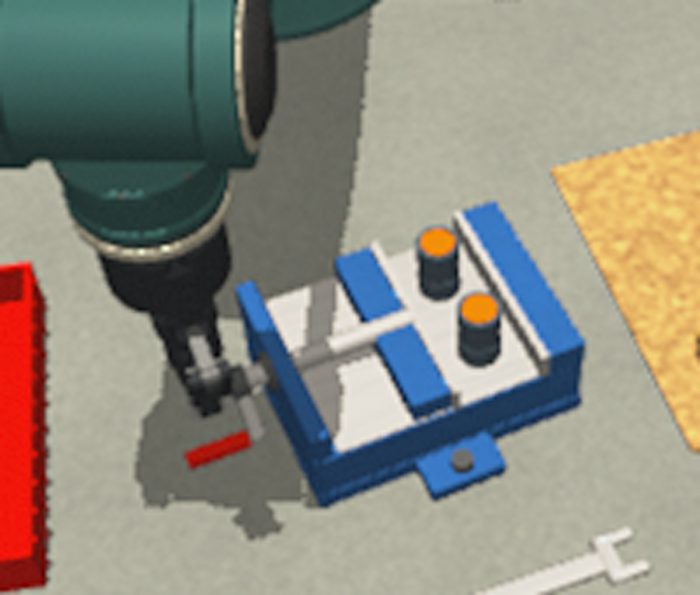

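The gripper is above the handle, which is at (218,449) in the crop. The fingers line up on either side of it, so I'll descend and pinch.

>>> {"method": "apply_moves", "body": {"series": [0,0,30,0,0,0,28,0,0,25,0,0,0,28,0,0,18,0,0,0,28,0,0,11.6,0,0,0,28,0,0,0,0,0,0,28,0,0,0,0,0,0,5,0,0,0,0,0,0,5,0,0,0,0,0,0,5,0,0,0,0,0,0,5], "squeeze": 40}}

```text
time: 32.83
position: [0.5831, -0.165, 0.2118]
tool_rot: [0.662, 0.749, 0.0, 0.0]
ft_force: [-5.3, -0.2, 6.3]
finger_gap: 0.0125
grasp_force: 39.2
```

>>> {"method": "apply_moves", "body": {"series": [0,-2.8,3.1,0,0,0,5,0,-13,8.7,0,0,0,5,0,-15.3,3,0,0,0,5,0,-15.3,-3,0,0,0,5,0,-13,-8.7,0,0,0,5,0,0,0,0,0,0,5]}}

```text
time: 33.58
position: [0.5246, -0.1724, 0.2105]
tool_rot: [0.662, 0.749, 0.001, 0.003]
ft_force: [7.6, 1.6, 8.9]
finger_gap: 0.0127
grasp_force: 39.7
```

```bash
python3 - <<'E'
from h import *
c=vision.read_camera('top')
h=cv2.cvtColor(c['pixels'],cv2.COLOR_RGB2HSV)
go(.5345-.0283*.992-.1245*-.155,-.0157-.0283*.1245-.155*.992,.078-.0283+.1577)
c=vision.read_camera('scene')
cv2.imwrite('pics/e.png',cv2.resize(c['pixels'][100:270,180:380,::-1],None,fx=3.5,fy=3.5,interpolation=cv2.INTER_CUBIC))
E
```

```text
yaw 97.04 tilt [ 0.0056 -0.0012] p [ 0.5248 -0.1724  0.2103] tool mm [-0.7  0.8  2.9]
```

View pics/e.png

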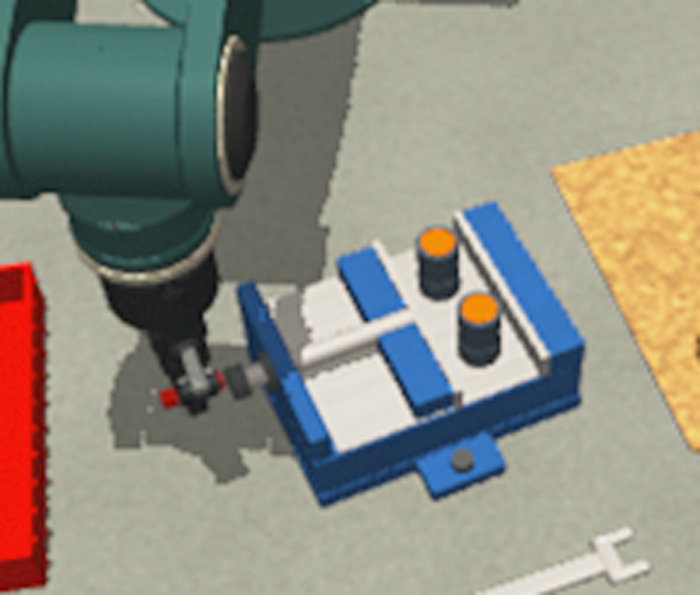

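The handle is still in the fingers and is being carried round with low force. I'll continue with full turns.

>>> {"method": "apply_moves", "body": {"series": [0,-8.7,-13,0,0,0,5,0,-3,-15.3,0,0,0,5,0,3,-15.3,0,0,0,5,0,8.7,-13,0,0,0,5,0,13,-8.7,0,0,0,5,0,15.3,-3,0,0,0,5,0,15.3,3,0,0,0,5,0,13,8.7,0,0,0,5,0,8.7,13,0,0,0,5,0,3,15.3,0,0,0,5,0,-3,15.3,0,0,0,5,0,-8.7,13,0,0,0,5,0,-13,8.7,0,0,0,5,0,-15.3,3,0,0,0,5,0,-15.3,-3,0,0,0,5,0,-13,-8.7,0,0,0,5]}}

```text
time: 35.67
position: [0.5243, -0.1724, 0.21]
tool_rot: [0.662, 0.749, 0.002, 0.003]
ft_force: [19.4, 3.9, 15.2]
finger_gap: 0.0123
grasp_force: 41.9
```

>>> {"method": "apply_moves", "body": {"series": [0,-8.7,-13,0,0,0,5,0,-3,-15.3,0,0,0,5,0,3,-15.3,0,0,0,5,0,8.7,-13,0,0,0,5,0,13,-8.7,0,0,0,5,0,15.3,-3,0,0,0,5,0,15.3,3,0,0,0,5,0,13,8.7,0,0,0,5,0,8.7,13,0,0,0,5,0,3,15.3,0,0,0,5,0,-3,15.3,0,0,0,5,0,-8.7,13,0,0,0,5,0,-13,8.7,0,0,0,5,0,-15.3,3,0,0,0,5,0,-15.3,-3,0,0,0,5,0,-13,-8.7,0,0,0,5,0,0,0,0,0,0,5]}}

```text
time: 37.8
position: [0.5241, -0.1725, 0.2106]
tool_rot: [0.662, 0.749, 0.002, 0.003]
ft_force: [10.3, 2.1, 12.5]
finger_gap: 0.0122
grasp_force: 41.8
```

```bash
python3 - <<'E'
from h import *
c=vision.read_camera('scene');print([r[:5] for r in caps(c,.110) if -.1<r[3]<.1 and r[4]<60])
cv2.imwrite('pics/f.png',cv2.resize(c['pixels'][100:270,180:380,::-1],None,fx=3.5,fy=3.5,interpolation=cv2.INTER_CUBIC))
E
```

```text
[(np.float64(305.5), np.float64(168.4), np.float64(0.4938), np.float64(0.0276), np.float64(25.8)), (np.float64(316.9), np.float64(187.6), np.float64(0.561), np.float64(0.0362), np.float64(25.9))]
```

View pics/f.png

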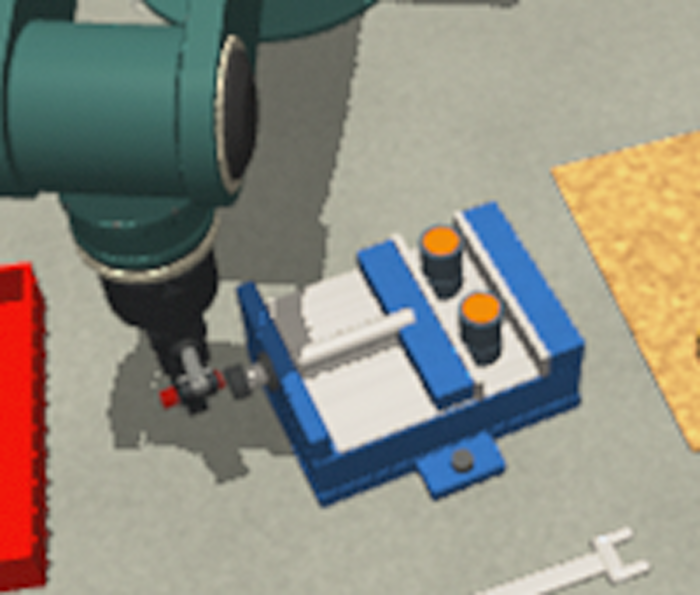

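The jaw has closed about 16 mm and is starting to push both sleeves, which are still upright. One more turn.

>>> {"method": "apply_moves", "body": {"series": [0,-8.7,-13,0,0,0,5,0,-3,-15.3,0,0,0,5,0,3,-15.3,0,0,0,5,0,8.7,-13,0,0,0,5,0,13,-8.7,0,0,0,5,0,15.3,-3,0,0,0,5,0,15.3,3,0,0,0,5,0,13,8.7,0,0,0,5,0,8.7,13,0,0,0,5,0,3,15.3,0,0,0,5,0,-3,15.3,0,0,0,5,0,-8.7,13,0,0,0,5,0,-13,8.7,0,0,0,5,0,-15.3,3,0,0,0,5,0,-15.3,-3,0,0,0,5,0,-13,-8.7,0,0,0,5,0,0,0,0,0,0,5]}}

```text
time: 39.98
position: [0.524, -0.1725, 0.2106]
tool_rot: [0.662, 0.749, 0.002, 0.003]
ft_force: [11.2, 2.7, 13.3]
finger_gap: 0.0124
grasp_force: 42.1
```

```bash
python3 - <<'E'
from h import *
c=vision.read_camera('scene');print([r[:5] for r in caps(c,.110) if -.1<r[3]<.1 and r[4]<60])
cv2.imwrite('pics/g.png',cv2.resize(c['pixels'][130:240,230:370,::-1],None,fx=5,fy=5,interpolation=cv2.INTER_CUBIC))
E
```

```text
[(np.float64(308.3), np.float64(167.4), np.float64(0.4929), np.float64(0.0354), np.float64(25.7)), (np.float64(319.9), np.float64(186.5), np.float64(0.5599), np.float64(0.0443), np.float64(25.9))]
```

View pics/g.png

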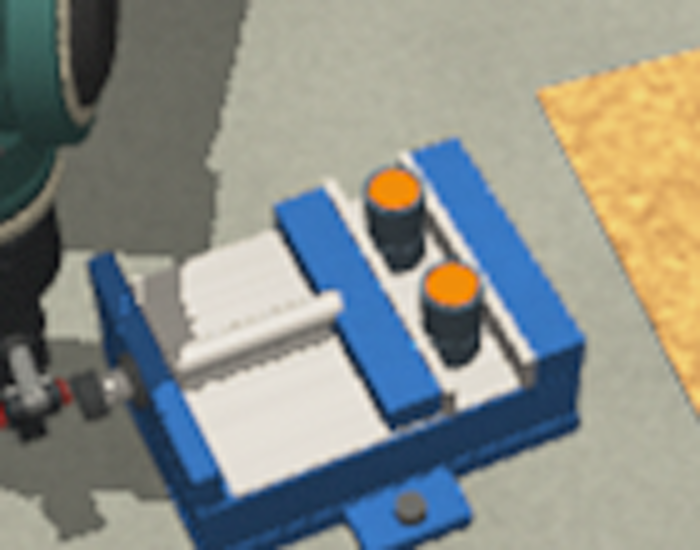

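Both sleeves are upright and being pushed along, with 3 to 5 mm left to the fixed jaw. I'll go on to just before firm contact.

>>> {"method": "apply_moves", "body": {"series": [0,-8.7,-13,0,0,0,5,0,-3,-15.3,0,0,0,5,0,3,-15.3,0,0,0,5,0,8.7,-13,0,0,0,5,0,13,-8.7,0,0,0,5,0,15.3,-3,0,0,0,5,0,15.3,3,0,0,0,5,0,0,0,0,0,0,5]}}

```text
time: 41.02
position: [0.5681, -0.167, 0.2753]
tool_rot: [0.662, 0.749, 0.001, 0.002]
ft_force: [8.7, -0.4, 16.6]
finger_gap: 0.0126
grasp_force: 42.6
```

>>> {"method": "apply_moves", "body": {"series": [0,7.2,3.6,0,0,0,5,0,5.8,5.1,0,0,0,5,0,0,0,0,0,0,5]}}

```text
time: 41.4
position: [0.5809, -0.1653, 0.2664]
tool_rot: [0.662, 0.749, 0.002, 0.003]
ft_force: [15.2, 0.5, 11.5]
finger_gap: 0.0123
grasp_force: 42.2
```

>>> {"method": "apply_moves", "body": {"series": [0,5,6,0,0,0,5,0,3.7,7,0,0,0,5,0,0,0,0,0,0,5]}}

```text
time: 41.78
position: [0.5894, -0.1642, 0.2526]
tool_rot: [0.662, 0.749, 0.002, 0.002]
ft_force: [17.5, 0.0, 4.8]
finger_gap: 0.0123
grasp_force: 41.6
```

>>> {"method": "apply_moves", "body": {"series": [0,2.2,7.5,0,0,0,5,0,0,0,0,0,0,5]}}

```text
time: 42.02
position: [0.5915, -0.164, 0.2447]
tool_rot: [0.662, 0.749, 0.002, 0.002]
ft_force: [18.9, -0.1, 0.1]
finger_gap: 0.0124
grasp_force: 41.2
```

>>> {"method": "apply_moves", "body": {"series": [0,0.8,7.8,0,0,0,5,0,0,0,0,0,0,5]}}

```text
time: 42.28
position: [0.592, -0.1639, 0.2364]
tool_rot: [0.662, 0.749, 0.001, 0.002]
ft_force: [16.7, 0.3, -4.3]
finger_gap: 0.0122
grasp_force: 40.8
```

>>> {"method": "apply_moves", "body": {"series": [0,-0.8,7.8,0,0,0,5,0,0,0,0,0,0,5]}}

```text
time: 42.52
position: [0.5908, -0.1641, 0.2281]
tool_rot: [0.662, 0.749, 0.001, 0.001]
ft_force: [15.8, -0.4, -6.7]
finger_gap: 0.0121
grasp_force: 40.5
```

>>> {"method": "apply_moves", "body": {"series": [0,-2.2,7.5,0,0,0,5,0,0,0,0,0,0,5]}}

```text
time: 42.78
position: [0.5882, -0.1644, 0.2203]
tool_rot: [0.662, 0.749, 0.0, 0.0]
ft_force: [9.2, -1.4, -5.6]
finger_gap: 0.0126
grasp_force: 40.5
```

```bash
python3 - <<'E'
from h import *
c=vision.read_camera('scene');print([r[:5] for r in caps(c,.110) if -.1<r[3]<.1 and r[4]<60])
E
```

```text
[(np.float64(310.2), np.float64(166.8), np.float64(0.4923), np.float64(0.0406), np.float64(25.8)), (np.float64(321.8), np.float64(185.7), np.float64(0.5591), np.float64(0.0495), np.float64(25.8))]
```

>>> {"method": "apply_moves", "body": {"series": [0,-3.7,7,0,0,0,5,0,0,0,0,0,0,5]}}

```text
time: 43.08
position: [0.5844, -0.1649, 0.2136]
tool_rot: [0.662, 0.749, -0.0, -0.0]
ft_force: [2.2, -1.9, 0.1]
finger_gap: 0.0123
grasp_force: 41.1
```

>>> {"method": "apply_moves", "body": {"series": [0,-5,6,0,0,0,5,0,0,0,0,0,0,5]}}

```text
time: 43.32
position: [0.5796, -0.1655, 0.2083]
tool_rot: [0.662, 0.749, -0.0, -0.0]
ft_force: [-2.5, -1.3, 7.9]
finger_gap: 0.0123
grasp_force: 41.9
```

>>> {"method": "apply_moves", "body": {"series": [0,-6,5,0,0,0,5,0,0,0,0,0,0,5]}}

```text
time: 43.58
position: [0.5739, -0.1661, 0.2041]
tool_rot: [0.662, 0.749, 0.0, 0.0]
ft_force: [-2.9, 0.6, 14.2]
finger_gap: 0.0125
grasp_force: 42.5
```

```bash
python3 - <<'E'
from h import *
c=vision.read_camera('scene');print([r[:5] for r in caps(c,.110) if -.1<r[3]<.1 and r[4]<60])
E
```

```text
[(np.float64(310.3), np.float64(166.8), np.float64(0.4922), np.float64(0.0407), np.float64(25.6)), (np.float64(321.9), np.float64(185.7), np.float64(0.5591), np.float64(0.0497), np.float64(25.8))]
```

>>> {"method": "apply_moves", "body": {"series": [0,-7,3.7,0,0,0,5,0,0,0,0,0,0,5]}}

```text
time: 43.88
position: [0.5673, -0.167, 0.2011]
tool_rot: [0.662, 0.749, 0.001, 0.001]
ft_force: [0.5, 2.0, 16.7]
finger_gap: 0.0126
grasp_force: 42.7
```

>>> {"method": "apply_moves", "body": {"series": [0,-7.5,2.2,0,0,0,5,0,0,0,0,0,0,5]}}

```text
time: 44.12
position: [0.5603, -0.1679, 0.1992]
tool_rot: [0.662, 0.749, 0.001, 0.002]
ft_force: [6.2, 3.7, 16.6]
finger_gap: 0.012
grasp_force: 42.6
```

```bash
python3 - <<'E'
from h import *
c=vision.read_camera('scene');print([r[:5] for r in caps(c,.110) if -.1<r[3]<.1 and r[4]<60])
a=np.radians(168.75);x=.04*np.sin(a);go(.5345+x*.992+.155*.1245,-.0157+x*.1245-.155*.992,.078+.04*np.cos(a)+.1577)
cv2.imwrite('pics/i.png',cv2.resize(c['pixels'][130:240,230:370,::-1],None,fx=5,fy=5,interpolation=cv2.INTER_CUBIC))
E
```

```text
[(np.float64(310.4), np.float64(166.7), np.float64(0.4922), np.float64(0.041), np.float64(25.8)), (np.float64(321.9), np.float64(185.6), np.float64(0.559), np.float64(0.0498), np.float64(25.7))]
yaw 97.05 tilt [ 0.0044 -0.0005] p [ 0.5604 -0.1679  0.1992] tool mm [-0.8  1.1  2.7]
```

View pics/i.png

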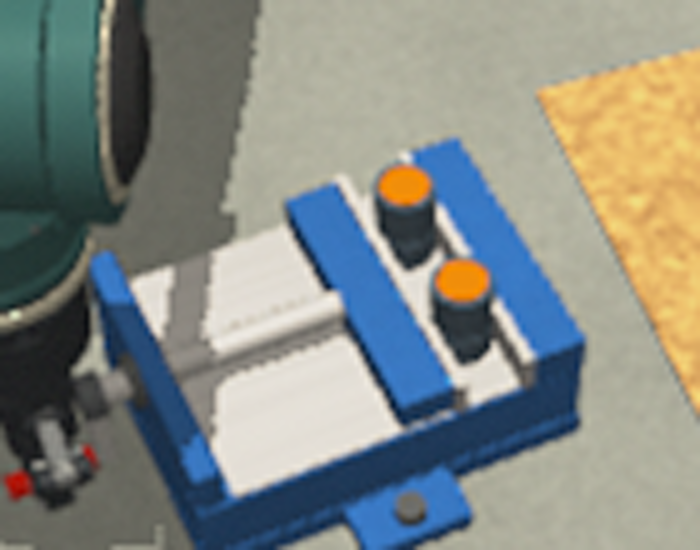

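>>> {"method": "apply_moves", "body": {"series": [0,-7.8,0.8,0,0,0,5,0,-7.8,-0.8,0,0,0,5,0,0,0,0,0,0,5]}}

```text
time: 44.55
position: [0.5452, -0.1698, 0.1993]
tool_rot: [0.662, 0.749, 0.002, 0.003]
ft_force: [15.3, 3.0, 10.9]
finger_gap: 0.0127
grasp_force: 42.1
```

>>> {"method": "apply_moves", "body": {"series": [0,-7.5,-2.2,0,0,0,5,0,0,0,0,0,0,5]}}

```text
time: 44.8
position: [0.5379, -0.1707, 0.2014]
tool_rot: [0.662, 0.749, 0.002, 0.003]
ft_force: [18.8, 1.9, 7.4]
finger_gap: 0.0119
grasp_force: 41.8
```

>>> {"method": "apply_moves", "body": {"series": [0,-7,-3.7,0,0,0,5,0,0,0,0,0,0,5]}}

```text
time: 45.05
position: [0.5311, -0.1715, 0.2048]
tool_rot: [0.662, 0.749, 0.002, 0.003]
ft_force: [22.3, 2.1, 3.4]
finger_gap: 0.0121
grasp_force: 41.5
```

>>> {"method": "apply_moves", "body": {"series": [0,-6,-5,0,0,0,5,0,0,0,0,0,0,5]}}

```text
time: 45.3
position: [0.5251, -0.1722, 0.2094]
tool_rot: [0.662, 0.749, 0.002, 0.003]
ft_force: [24.9, -0.5, -2.6]
finger_gap: 0.0124
grasp_force: 41.2
```

```bash
python3 - <<'E'
from h import *
c=vision.read_camera('scene');print([r[:5] for r in caps(c,.110) if -.1<r[3]<.1 and r[4]<60])
print(np.round(readout.get_obs()['ft_force'],1))
cv2.imwrite('pics/j.png',cv2.resize(c['pixels'][130:240,230:370,::-1],None,fx=5,fy=5,interpolation=cv2.INTER_CUBIC))
E
```

```text
[(np.float64(310.6), np.float64(166.6), np.float64(0.492), np.float64(0.0415), np.float64(25.9)), (np.float64(322.1), np.float64(185.6), np.float64(0.5589), np.float64(0.0502), np.float64(25.8))]
[26.5  0.9 -2.3]
```

>>> {"method": "apply_moves", "body": {"series": [0,-5,-6,0,0,0,5,0,0,0,0,0,0,5,0,0,0,0,0,0,5]}}

```text
time: 45.72
position: [0.5202, -0.1729, 0.2148]
tool_rot: [0.662, 0.749, 0.002, 0.003]
ft_force: [28.3, -0.6, -7.4]
finger_gap: 0.0121
grasp_force: 40.8
```

>>> {"method": "apply_moves", "body": {"series": [0,0,0,0,0,0,26,0,0,0,0,0,0,26,0,0,0,0,0,0,26,0,0,-10,0,0,0,26,0,0,-20,0,0,0,26,0,0,-40,0,0,0,26,0,0,-50,0,0,0,26,-40,0,0,0,0,0,26,-50,0,0,0,0,0,26,-50,0,0,0,0,0,26,0,0,0,0,0,0,26,0,0,0,0,0,0,26]}}

```text
time: 47.22
position: [0.5359, -0.3116, 0.3339]
tool_rot: [0.662, 0.749, 0.0, -0.001]
ft_force: [0.6, 0.2, 0.2]
finger_gap: 0.0258
grasp_force: 0.0
```

```bash
python3 - <<'E'
from h import *
c=vision.read_camera('scene');print([r[:5] for r in caps(c,.110) if -.1<r[3]<.1 and r[4]<60])
t=vision.read_camera('top');print([r for r in caps(t,.055) if  r[4]<60 and .3<r[2]<.7 and r[3]<.15])
a=cv2.resize(c['pixels'][130:240,230:370],None,fx=4,fy=4,interpolation=cv2.INTER_CUBIC)
b=cv2.resize(t['pixels'][110:300,170:500],(560,322),interpolation=cv2.INTER_CUBIC)
im=np.vstack([a,b])[:,:,::-1];im=cv2.resize(im,None,fx=.78,fy=.78);print(im.shape);cv2.imwrite('pics/k.png',im)
E
```

```text
[(np.float64(310.3), np.float64(166.8), np.float64(0.4923), np.float64(0.0407), np.float64(25.7)), (np.float64(321.8), np.float64(185.7), np.float64(0.5591), np.float64(0.0495), np.float64(25.8))]
[(np.float64(306.2), np.float64(200.3), np.float64(0.5638), np.float64(0.0521), np.float64(26.0)), (np.float64(309.1), np.float64(225.0), np.float64(0.4938), np.float64(0.0428), np.float64(26.1)), (np.float64(449.7), np.float64(248.6), np.float64(0.4318), np.float64(-0.3563), np.float64(17.8))]
(594, 437, 3)
```

View pics/k.png

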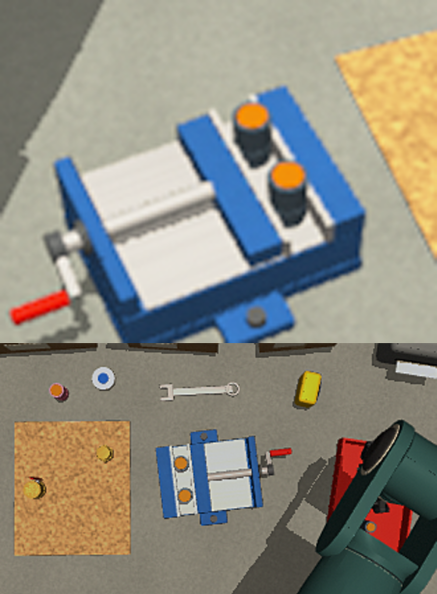

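```bash
cat >> h.py <<'E'
def handle():
    from scipy.optimize import least_squares
    uv=[]
    for n,box in(('top',(360,170,400,230)),('scene',(215,200,275,250))):
        c=vision.read_camera(n);h=cv2.cvtColor(c['pixels'],cv2.COLOR_RGB2HSV)
        m=((h[...,0]<5)|(h[...,0]>175))&(h[...,1]>150)&(h[...,2]>60)
        k=np.zeros_like(m);k[box[1]:box[3],box[0]:box[2]]=1;v,u=np.nonzero(m&k);uv.append((c,np.array([u.mean(),v.mean()]),len(u)))
    r=least_squares(lambda P:np.r_[proj(uv[0][0],P)-uv[0][1],proj(uv[1][0],P)-uv[1][1]],[.5,-.1,.08])
    d=r.x[:2]-[.5345,-.0157];x=d@[.992,.1245];z=r.x[2]-.078
    print('pin',np.round(r.x,4),'vise',x,d@[-.1245,.992],'ang',np.degrees(np.arctan2(x,z)),abs(r.fun).max(),uv[0][2],uv[1][2])
E
python3 -c "
from h import *
handle();print(readout.get_obs()['time'])"
```

```text
pin [ 0.5893 -0.1613  0.0627] vise 0.036207822764763836 -0.15123443309901743 ang 112.94191593856972 0.15220556343399494 76 91
47.425
```

The two sleeves are upright between the jaws. On release the crank sprang back to about 113°, which is the angle where contact began. I'll regrip, apply a smaller preload and release again, so that it doesn't recoil past the friction hold.

>>> {"method": "apply_moves", "body": {"series": [47,24,0,0,0,0,28,47,24,0,0,0,0,28,45.6,22.6,0,0,0,0,28,0,0,30,0,0,0,28,0,0,35,0,0,0,28,0,0,30,0,0,0,28,0,0,18.5,0,0,0,28,0,0,0,0,0,0,28,0,0,0,0,0,0,5,0,0,0,0,0,0,5,0,0,0,0,0,0,5,0,0,0,0,0,0,5]}}

```text
time: 48.92
position: [0.5893, -0.1646, 0.2214]
tool_rot: [0.662, 0.749, 0.0, 0.0]
ft_force: [-4.4, 2.0, 5.5]
finger_gap: 0.0123
grasp_force: 39.3
```

>>> {"method": "apply_moves", "body": {"series": [0,-1.7,3.5,0,0,0,5,0,-2,3.5,0,0,0,5,0,0,0,0,0,0,5]}}

```text
time: 49.3
position: [0.5853, -0.1651, 0.2144]
tool_rot: [0.662, 0.749, -0.0, -0.0]
ft_force: [-9.8, 1.9, 8.4]
finger_gap: 0.0121
grasp_force: 39.9
```

>>> {"method": "apply_moves", "body": {"series": [0,-2.4,3.1,0,0,0,5,0,-2.6,2.9,0,0,0,5,0,0,0,0,0,0,5]}}

```text
time: 49.68
position: [0.5806, -0.1657, 0.2092]
tool_rot: [0.662, 0.749, 0.0, 0.0]
ft_force: [-11.3, 3.6, 16.0]
finger_gap: 0.0121
grasp_force: 40.6
```

>>> {"method": "apply_moves", "body": {"series": [0,0,0,0,0,0,16,0,0,0,0,0,0,17,0,0,0,0,0,0,18,0,0,0,0,0,0,20,0,0,0,0,0,0,23,0,0,0,0,0,0,26,0,0,-10,0,0,0,26,0,0,-20,0,0,0,26,0,0,-40,0,0,0,26,0,0,-50,0,0,0,26,-40,0,0,0,0,0,26,-50,0,0,0,0,0,26,-50,0,0,0,0,0,26,0,0,0,0,0,0,26]}}

```text
time: 51.42
position: [0.5974, -0.3072, 0.3276]
tool_rot: [0.663, 0.748, -0.0, -0.0]
ft_force: [-0.1, 0.0, 0.0]
finger_gap: 0.026
grasp_force: 0.0
```

```bash
python3 -c "
from h import *
handle()
c=vision.read_camera('scene');print([r[:5] for r in caps(c,.110) if -.1<r[3]<.1 and r[4]<60])"
```

```text
pin [ 0.5895 -0.1616  0.063 ] vise 0.03639031769508098 -0.15160654617279345 ang 112.42070627996347 0.11608814746983853 74 93
[(np.float64(310.3), np.float64(166.8), np.float64(0.4922), np.float64(0.0407), np.float64(25.6)), (np.float64(321.8), np.float64(185.7), np.float64(0.559), np.float64(0.0495), np.float64(25.8))]
```

>>> {"method": "apply_moves", "body": {"series": [-30,-10,-30,0,0,0,26,-30,-10,-30,0,0,0,26,-30,-10,0,0,0,0,26,-30,-20,0,0,0,0,26,-30,-20,0,0,0,0,26,-30,-20,0,0,0,0,26,-30,-20,0,0,0,0,26,0,0,0,0,0,0,26,0,0,0,0,0,0,26,0,0,0,0,0,0,26,0,0,0,0,0,0,26,0,0,0,0,0,0,26,0,0,0,0,0,0,26,0,0,0,0,0,0,26,0,0,0,0,0,0,26,0,0,0,0,0,0,26]}}

```text
time: 53.58
position: [0.5144, -0.5265, 0.3875]
tool_rot: [0.662, 0.749, -0.0, 0.0]
ft_force: [0.1, 0.8, 0.3]
finger_gap: 0.026
grasp_force: 0.0
```

```bash
python3 -c "
from h import *
handle()
c=vision.read_camera('scene');print([r[:5] for r in caps(c,.110) if -.1<r[3]<.1 and r[4]<60])
print([r[:5] for r in caps(c,.055) if -.55<r[3]<-.2 and r[4]<60])
cv2.imwrite('pics/l.png',c['pixels'][:,:,::-1])"
```

```text
pin [ 0.5892 -0.1614  0.0629] vise 0.036135557467747284 -0.1513527468438023 ang 112.61977728681235 0.2112147650724978 74 97
[(np.float64(310.3), np.float64(166.8), np.float64(0.4922), np.float64(0.0407), np.float64(25.6)), (np.float64(321.8), np.float64(185.7), np.float64(0.5591), np.float64(0.0495), np.float64(25.8))]
[(np.float64(92.7), np.float64(65.7), np.float64(-0.1903), np.float64(-0.4994), np.float64(55.2)), (np.float64(154.8), np.float64(198.9), np.float64(0.429), np.float64(-0.3571), np.float64(18.5)), (np.float64(153.4), np.float64(235.2), np.float64(0.539), np.float64(-0.3709), np.float64(34.1))]
```

View pics/l.png

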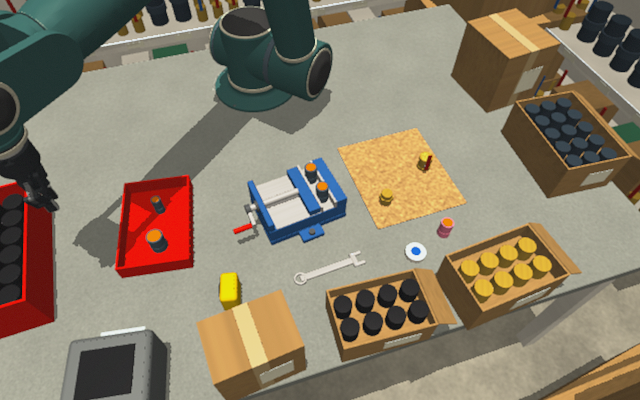

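The two mids stand in the vise at (310,167) and (322,186), and both wrong sizes are in the crate at (155,199) and (153,235). Nothing else has moved, and the crank isn't drifting. I'm handing in.

```bash
python3 -c "
from cell import env
print(env.job_done())"
```

```text
the job is handed in; nothing more can be done
None
```

I handed the job in: both 32 mm sleeves stand clamped upright in the vise, the 25 mm and 40 mm sleeves are in the red crate, and nothing else moved. The crank sprang back about a third of a turn on release, to where contact began, and has held there, but I could not measure whether the jaw still presses each sleeve with over 4 N.

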